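Let the weighted platen of a glue press down onto a fresh glue-up

TASK

The weighted platen of the small glue press hangs cranked up on its ratchet, over two freshly glued boards. Throw the pawl lever over to release, take the crank by its handle and ease it up a touch, the winding-up way, until the pawl comes free and springs out, then let the crank turn back slowly under the load until the platen rests on the boards with its own full weight, and let go. Never let it run or drop, do not wind it down hard on the boards, and disturb neither the boards nor the things lying about.

Things in the scene. Friction and masses are not known exactly. Their poses are not given: they have to be found in the camera images.
- press: Glue press frame, fixed: grey base 110 x 146 x 18 mm (its top is the bed), two steel columns, grey bridge (z 166..212 mm). Origin: centre of the base's underside. z up; y runs along the crank shaft out to the crank side, away from the robot; x square to both, to the robot's right. On the shaft (x 0, z 190 mm) sit the ratchet wheel (y 73..81 mm, 68 mm wide), crank arm (y 84..94 mm) and handle.
- shaft_end (a point): Point on the crank shaft's axis at the hub's outer end: 98 mm along y from the press origin, 190 mm up; centre of the handle's circle. Under load the crank turns positively about the press's y: the handle goes over the top to +x, then down. The other way winds up (free even with the pawl in). A rack and pinion tie it to the platen: 15 mm of fall per radian. The load is 7 to 15 N at the handle.
- grip_mid (a point): Middle of the crank's black handle: level round grip 24 mm thick, 83 mm long, along the press's y, spinning freely on its spindle; 60 mm from the shaft axis, 145 mm along y from the press origin (47 mm beyond shaft_end). Starts near the top of its circle; touchdown comes 1.4 to 2.6 rad later, handle at +x and lower than the shaft. Can be pinched from above, fingers closing along the press's x.
- lever_tip (a point): Middle of the round tip (10 mm thick, 15 mm long along y) of the dark pawl lever, 48 mm from its stud at x 40, y 78, z 226 mm of the press. Start: upright (tip at x 38, z 274 mm), pawl sprung into the wheel. Thrown: leaning 0.7 rad to +x on its stop (tip at x 71, z 263 mm), pawl sprung outward. Stays where it is put; pushing its tip over takes 3 to 6 N; room for fingers on its -x side.
- pawl_nose (a point): Nose of the steel pawl, which lies on top of the ratchet wheel, 42 mm to -x of the lever's stud. In the teeth it is 225 to 231 mm above the table; sprung out free, 238 mm or more. The saw teeth are undercut: while the wheel bears on the pawl it stays in, even with the lever thrown, and springs out once the handle carries the load (ease it some mm the winding-up way until it does).
- platen: Dark steel platen, 116 x 84 x 50 mm, 3.4 to 4.8 kg, sliding on the columns, its rack standing up through the bridge. Origin: centre of its underside, 105 mm above the table at the start. Under it, on an adjusting screw, a steel pressure pad 92 x 72 x 8 mm meets the boards; its lower face is 10 to 20 mm below the origin, set differently each time. When it rests, the handle carries no load.
- board_upper: Upper board of the glue-up: plywood offcut 66 x 130 x 18 mm, lying loose under the platen, long side along the press's x. Origin: centre of its underside, 39 to 45 mm above the table (the packing under the boards differs); its top is 18 mm higher.
- board_lower: Lower board of the glue-up, of the same size, loose on a packing board on the press's bed. Origin: centre of its underside, 21 to 27 mm above the table.
- glue_bottle: Bystander: white glue bottle, 62 mm across, 205 mm high, upright. Origin: centre of its underside.
- spring_clamp: Bystander: black and orange spring clamp lying flat, 92 x 148 x 31 mm. Origin: centre of its underside.
- tape_measure: Bystander: pocket tape measure, 68 x 94 x 49 mm. Origin: centre of its underside.
- offcut_beech: Bystander: beech offcut, 44 x 178 x 22 mm. Origin: centre of its underside.

How it is judged:
By the outcome, as a careful person would: the job done as asked, in the order asked, and still so for the second after the job is handed in, with the robot touching nothing.
It also fails if it takes over 64 s, if anything falls off the work surface, if the arm or the gripper's body presses on something with over 40 N, if the wrist force passes 120 N, or if a joint passes its speed limit or range.

ROBOT

A 6-joint arm with a two-finger parallel gripper is mounted at the origin on the work surface; the furniture and walls round the work are solid. World frame = base frame: x ahead of the robot, y to its left, z up, the work surface at z = 0. Lengths are in m, angles in rad, forces in N, time in s.
With the tool pointing down it reaches from about 0.375 to 0.9 m from the base axis. Payload 3.1 kg.
Tool frame: the origin (TCP) lies at the very end of the fingers, on their centre line; the grasp point (between the pads) lies 19 mm behind it; z points along the fingers, y is the line along which they close (so a half turn about z gives the same grasp; the last joint's range is limited). The gripper opens to 87 mm and grips with 3 to 60 N. Pads are 19 mm wide; open, the fingers measure 117 mm over their backs; the gripper's body (75 mm by 190 mm) begins 51 mm behind the grasp point.
Start: joints at [-1.31, 0.527, 1.433, -0, 1.181, -0.178], TCP at [0.266, -0.565, 0.223] pointing down, gripper open.
Joint ranges: [-3.08, 3.08], [-0.75, 2.2], [0.22, 2.44], [-1.43, 4.57], [0, 2.65], [-2.85, 2.85]. Speed limits (rad/s): [2.79, 2.79, 3.14, 3.14, 3.14, 3.14].

INTERFACE

Orientations are given as a unit quaternion [x, y, z, w].
In Python, from rig import state, camera, hand_in gives the robot as it stands.
- The arm moves only by the shell command python3 -m pendant 'ROWS' [FORCE]. ROWS is a JSON list of rows, 1 to 5 of them, each an object with the fields dx, dy, dz (the shift in m), turn (a turn about the tool's z in rad), aperture (the finger opening in m); a field left out counts as zero (the opening has to be given); each row is the pose to reach, as a shift and turn from the pose commanded when the command began, along the tool's axes at that moment; what a row does not reach only later rows make up. A row lasts 1/12 s, in which the tool goes at most 0.0417 m and 0.125 rad, less where a joint would pass 70% of its speed; a pose out of reach is approached as far as the arm can. The fingers move at their own pace and stop on an object; FORCE is the grip in N (left out, the last holds). Time passes only in rows, so rows that do not move let the fingers close. It prints the time, the measured TCP pose, the force, the opening and the grip force at its end. Input that does not fit is refused with a message, and nothing moves.
- state(): the state, without advancing time (a new reading comes with each control period).
- camera(name): name is "scene" or "top" or "wrist"; returns a dict with "img" (420x560x3 uint8, red, green, blue), "fx", "fy", "cx", "cy" (pixels), "rvec" (rotation vector, rad) and "tvec" (3), from world to camera coordinates, as OpenCV has them; the wrist camera has in their place "mount" (4x4, takes a point from camera to tool coordinates, whose origin is the TCP and whose axes are the flange's). Camera axes: x right, y down, z forward; pixel columns grow to the right and rows downward; lengths in m; the calibration is good to about 2 mm. A picture is of the moment at which its call begins: read the wrist's pose just before it. There is no depth.
- hand_in(): hands the job in; it is judged then, once.
The state is a dict: "time": time; "joint_pos": joint angles; "qd": joint speeds; "tau": joint torques, N m; "eef_pos": TCP position; "tcp_rot": TCP orientation; "contact_force": force on the tool from outside, world axes, zero at the start; "ft_torque": the same for the moment, N m; "finger_gap": finger opening in m; "finger_force": force on a finger pad.
Only numpy, scipy, OpenCV 4.12 (cv2) and the standard library are available. Lean on these libraries where they do the work, as an engineer would, in place of code of your own. Each camera call takes 0.05 s, during which the arm holds its last target. There are 200 camera calls.

## Working session

There is one attempt and no reset: what is moved stays moved. The work goes in short steps, Python scripts to look and compute and a shell command to move; the robot and the scene stay as the last step left them, time stands still between calls to the robot, and variables do not carry over. Pictures are saved under pics/ and viewed, at most 14 in all, crops included, and the job is handed in when it is done.

```bash
mkdir -p pics
python3 - <<'E'
from rig import state,camera
import cv2,json
s=state();print({k:s[k] for k in('time','eef_pos','tcp_rot','contact_force','finger_gap')})
for n in("scene","top"):
    c=camera(n);cv2.imwrite(f"pics/{n}0.png",cv2.cvtColor(c["img"],cv2.COLOR_RGB2BGR));print({k:v for k,v in c.items() if k!='img'})
E
```

```text
{'time': 0.0, 'eef_pos': array([ 0.26591858, -0.56477451,  0.22156009]), 'tcp_rot': array([ 9.75917257e-01,  2.18138180e-01, -6.29881063e-05, -1.11306089e-03]), 'contact_force': array([-0.53880156, -0.10307137,  0.37131278]), 'finger_gap': 0.08716545652892624}
{'fx': 398.9882838938684, 'fy': 398.9882838938684, 'cx': 280.06973995788167, 'cy': 203.2295970277072, 'rvec': array([ 0.62221376,  2.5349562 , -1.31602097]), 'tvec': array([0.40568472, 0.07362414, 1.21058798])}
{'fx': 519.0637501053869, 'fy': 519.0637501053869, 'cx': 286.9671793373249, 'cy': 208.7606496022108, 'rvec': array([ 2.19074857, -2.16121264,  0.28325424]), 'tvec': array([-0.10609813,  0.40211406,  1.42104707])}
```

View pics/scene0.png

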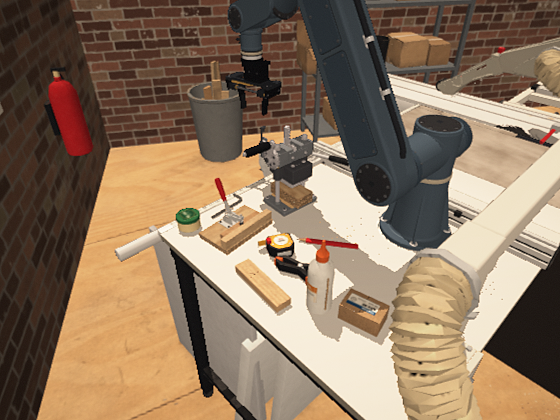

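View pics/top0.png

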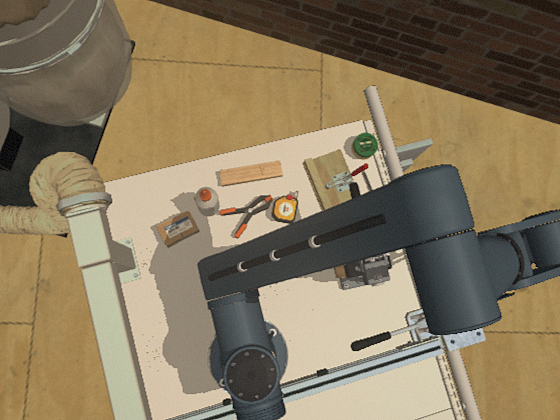

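Scene: the press is at about (290,170). In the top view it is at about (365,268), partly hidden by the arm. I'll enlarge both.

Run:
```python
import cv2,numpy as np
a=cv2.imread("pics/scene0.png")[115:225,235:335];b=cv2.imread("pics/top0.png")[225:305,310:430]
a=cv2.resize(a,None,fx=5.4,fy=5.4,interpolation=2);cv2.imwrite("pics/c1.png",a)
cv2.imwrite("pics/c2.png",cv2.resize(b,None,fx=6.5,fy=6.5,interpolation=2))
```

```text
(no output)
```

View pics/c1.png

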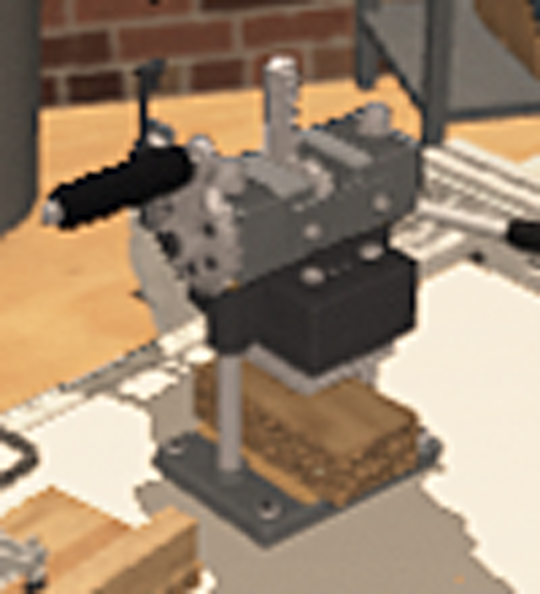

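View pics/c2.png

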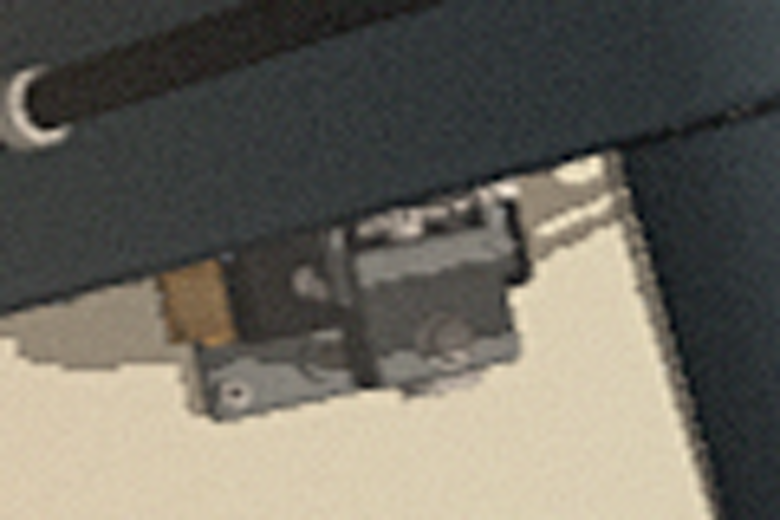

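The crops show the base corners, handle ends and lever tip. I'll fit the press pose to them.

```bash
cat > h.py <<'E'
import numpy as np,cv2
from scipy.spatial.transform import Rotation as R
from scipy.optimize import least_squares
CAM={'scene':(398.988,280.07,203.23,[0.62221376,2.5349562,-1.31602097],[0.40568472,0.07362414,1.21058798]),
'top':(519.0637,286.967,208.76,[2.19074857,-2.16121264,0.28325424],[-0.10609813,0.40211406,1.42104707])}
def proj(n,P):
    f,cx,cy,r,t=CAM[n];K=np.array([[f,0,cx],[0,f,cy],[0,0,1.]])
    return cv2.projectPoints(np.array(P,float).reshape(-1,3),np.array(r),np.array(t),K,None)[0].reshape(-1,2)
def w(q,p): # q=x,y,yaw
    c,s=np.cos(q[2]),np.sin(q[2]);p=np.atleast_2d(p)
    return np.c_[q[0]+c*p[:,0]-s*p[:,1],q[1]+s*p[:,0]+c*p[:,1],p[:,2]]
def handle(a,y): return [.06*np.sin(a),y,.19+.06*np.cos(a)]
E
python3 - <<'E'
from h import *
S=lambda u,v:(235+u/5.4,115+v/5.4)
T=lambda u,v:(310+u/6.5,225+v/6.5)
def pts(a):
    return [[-.055,.073,0],[-.055,-.073,.018],[.055,.073,.009],handle(a,.1865),handle(a,.1035),[.038,.078,.276]],[[-.055,-.073,.009]]
us=np.array([S(265,547),S(440,443),S(157,466),S(52,215),S(190,167),S(152,70)]);ut=np.array([T(210,417)])
def f(q):
    a,b=pts(q[3]);return np.r_[(proj('scene',w(q,a))-us).ravel(),(proj('top',w(q,b))-ut).ravel()]
for y0 in(-1.57,0,1.57,3.1):
    r=least_squares(f,[.35,-.2,y0,0],loss='soft_l1');print(r.cost,r.x.round(4));
    if r.cost<60:print(r.fun.reshape(-1,2).round(1).tolist())
E
```

```text
5.048977841344985 [ 0.2651 -0.2963 -1.331  -0.3354]
[[0.8, 1.2], [1.3, -1.5], [-1.5, -1.1], [0.5, 0.4], [-1.4, -0.1], [-0.6, -0.9], [-0.5, 0.2]]
5.048977841344772 [ 0.2651 -0.2963 -1.331  -0.3354]
[[0.8, 1.2], [1.3, -1.5], [-1.5, -1.1], [0.5, 0.4], [-1.4, -0.1], [-0.6, -0.9], [-0.5, 0.2]]
5.048977841344386 [ 0.2651 -0.2963 -1.331  -0.3354]
[[0.8, 1.2], [1.3, -1.5], [-1.5, -1.1], [0.5, 0.4], [-1.4, -0.1], [-0.6, -0.9], [-0.5, 0.2]]
5.048977841352293 [ 0.2651 -0.2963  4.9522 -0.3354]
[[0.8, 1.2], [1.3, -1.5], [-1.5, -1.1], [0.5, 0.4], [-1.4, -0.1], [-0.6, -0.9], [-0.5, 0.2]]
```

```bash
cat >> h.py <<'E'
Q=[0.2651,-0.2963,-1.331]
def toP(q,p):
    c,s=np.cos(q[2]),np.sin(q[2]);d=np.array(p)-[q[0],q[1],0];return np.array([c*d[0]+s*d[1],-s*d[0]+c*d[1],d[2]])
def show(*targets,q=None):
    from rig import state
    q=Q if q is None else q
    s=state();Rt=R.from_quat(s['tcp_rot']);X=Rt.as_matrix()
    want=q[2]+np.pi/2; ang=np.arctan2(X[1,0],X[0,0])
    print('t %.2f'%s['time'],'TCP in press mm',(toP(q,s['eef_pos'])*1e3).round(1),'F',s['contact_force'].round(1),'turn need %.3f'%(ang-want),'gap',round(s['finger_gap'],4),'tilt',X[:,2].round(3))
    c,sn=np.cos(q[2]),np.sin(q[2]);f=s['contact_force'];print('F press',(c*f[0]+sn*f[1]).round(1),(-sn*f[0]+c*f[1]).round(1),f[2].round(1))
    for t in targets:
        print(t,'-> tool d',(X.T@(w(q,np.array(t)/1e3)[0]-s['eef_pos'])).round(4))
E
python3 -c "
from h import *
show([0,20,340],[5,78,300])
from rig import camera
print(camera('wrist')['mount'].round(4))"
```

```text
t 0.10 TCP in press mm [261.1 -63.  221.7] F [ 0.4 -0.6 -0.1] turn need 0.200 gap 0.0869 tilt [-0.001  0.002 -1.   ]
F press 0.7 0.3 -0.1
[0, 20, 340] -> tool d [ 0.1332 -0.2397 -0.1178]
[5, 78, 300] -> tool d [ 0.1891 -0.2232 -0.0778]
[[-1.000e-04 -9.523e-01 -3.051e-01  8.400e-02]
 [ 1.000e+00 -4.000e-04  9.000e-04 -7.000e-04]
 [-1.000e-03 -3.051e-01  9.523e-01 -1.612e-01]
 [ 0.000e+00  0.000e+00  0.000e+00  1.000e+00]]
```

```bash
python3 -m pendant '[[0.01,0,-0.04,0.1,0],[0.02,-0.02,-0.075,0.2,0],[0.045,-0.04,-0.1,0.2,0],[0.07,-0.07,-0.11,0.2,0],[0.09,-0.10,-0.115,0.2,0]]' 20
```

```text
refused: ROWS must be a list of objects with named fields. Nothing was moved.
```

Wrong form. The message asks for a list of objects with named fields, so I'll send the same numbers that way.

```bash
python3 -m pendant '[{"dx":0.01,"dz":-0.04,"turn":0.1,"aperture":0},{"dx":0.02,"dy":-0.02,"dz":-0.075,"turn":0.2,"aperture":0},{"dx":0.045,"dy":-0.04,"dz":-0.1,"turn":0.2,"aperture":0},{"dx":0.07,"dy":-0.07,"dz":-0.11,"turn":0.2,"aperture":0},{"dx":0.09,"dy":-0.10,"dz":-0.115,"turn":0.2,"aperture":0}]' 20
python3 - <<'E'
from h import *
from rig import camera,state
show([5,78,300],[0,20,340],[40,30,340])
s=state();c=camera('wrist');cv2.imwrite('pics/w1.png',cv2.cvtColor(c['img'],cv2.COLOR_RGB2BGR))
c=camera('top');cv2.imwrite('pics/t1.png',cv2.cvtColor(c['img'],cv2.COLOR_RGB2BGR))
E
```

```text
time: 0.57
eef_pos: [0.3061, -0.4365, 0.3398]
tcp_rot: [0.993, 0.119, 0.001, 0.002]
contact_force: [0.5, -0.4, 0.1]
finger_gap: 0.0616
finger_force: 0.0
t 0.57 TCP in press mm [145.9   6.5 339.8] F [ 0.5 -0.4  0.1] turn need -0.000 gap 0.0616 tilt [ 0.003 -0.004 -1.   ]
F press 0.5 0.4 0.1
[5, 78, 300] -> tool d [ 0.0714 -0.1411  0.0393]
[0, 20, 340] -> tool d [ 0.0134 -0.1459 -0.0008]
[40, 30, 340] -> tool d [ 0.0234 -0.1059 -0.0007]
```

View pics/w1.png

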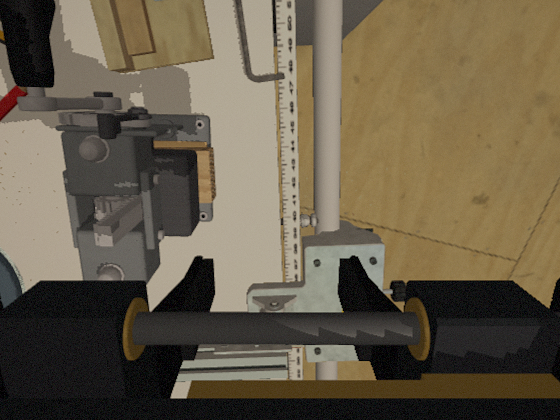

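The wrist view shows the press from above: handle at (28,50), dark lever tip near (107,126), base corners near (210,117) and (212,220). I'll enlarge it.

Run:
```python
import cv2
from rig import camera
c=camera('wrist');print([c[k] for k in('fx','fy','cx','cy')])
b=cv2.imread("pics/w1.png")[40:240,0:240]
cv2.imwrite("pics/c3.png",cv2.resize(b,None,fx=3,fy=3,interpolation=2))
```

```text
[362.8112579917037, 362.8112579917037, 275.93955183457354, 213.741229754299]
```

View pics/c3.png

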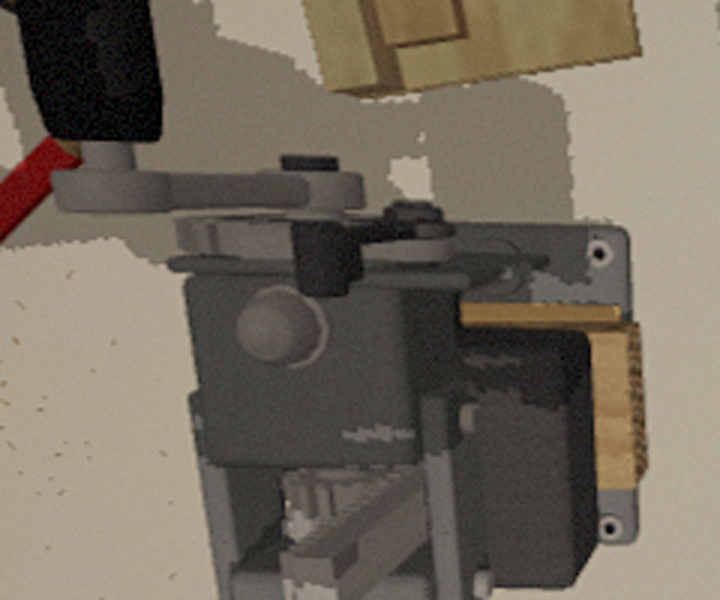

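```bash
cat >> h.py <<'E'
M=np.array([[-1e-4,-.9523,-.3051,.084],[1,-4e-4,9e-4,-7e-4],[-1e-3,-.3051,.9523,-.1612],[0,0,0,1]])
def projw(pos,quat,P):
    T=np.eye(4);T[:3,:3]=R.from_quat(quat).as_matrix();T[:3,3]=pos;T=np.linalg.inv(T@M)
    p=(T[:3,:3]@np.atleast_2d(P).T).T+T[:3,3]
    return np.c_[275.94+362.81*p[:,0]/p[:,2],213.74+362.81*p[:,1]/p[:,2]]
E
python3 - <<'E'
from h import *
from rig import state
s=state();pos,qt=s['eef_pos'],s['tcp_rot']
S=lambda u,v:(235+u/5.4,115+v/5.4)
T=lambda u,v:(310+u/6.5,225+v/6.5)
W=lambda u,v:(u/3,40+v/3)
def pts(a):
    return [[-.055,.073,0],[-.055,-.073,.018],[.055,.073,.009],handle(a,.1865),handle(a,.1035),[.038,.078,.276]],[[-.055,-.073,.009]],[[.055,.073,.018],[.055,-.073,.018],[.038,.078,.276],handle(a,.1035)]
us=np.array([S(265,547),S(440,443),S(157,466),S(52,215),S(190,167),S(152,70)]);ut=np.array([T(210,417)])
uw=np.array([W(630,228),W(637,543),W(327,255),W(105,137)])
def f(q):
    a,b,c=pts(q[3]);return np.r_[(proj('scene',w(q,a))-us).ravel(),(proj('top',w(q,b))-ut).ravel(),(projw(pos,qt,w(q,c))-uw).ravel()]
r=least_squares(f,[.265,-.296,-1.33,-.33],loss='soft_l1');print(r.cost,r.x.round(4));print(r.fun.reshape(-1,2).round(1).tolist())
g=lambda q:f(q)[14:]
r=least_squares(g,[.265,-.296,-1.33,-.33],loss='soft_l1');print(r.cost,r.x.round(4));print(g(r.x).reshape(-1,2).round(1).tolist())
E
```

```text
13.747123978545552 [ 0.2625 -0.2996 -1.3548 -0.3438]
[[0.4, 0.4], [1.5, -1.8], [-1.2, -2.2], [-0.1, -0.7], [-1.6, -0.9], [-0.4, -1.7], [-0.1, 0.8], [0.4, -0.6], [1.0, 1.9], [-0.5, 1.2], [-0.5, -5.2]]
6.79247868736886 [ 0.2622 -0.3    -1.3486 -0.3329]
[[0.4, -0.5], [1.6, 2.0], [-0.6, 1.5], [0.0, -4.3]]
```

```bash
sed -i 's/^Q=.*/Q=[0.2624,-0.2999,-1.350]/' h.py
python3 - <<'E'
from h import *
for z in(.26,.29,.32): print(z,((proj('scene',w(Q,[0,0,z]))-[235,115])*5.4).round())
show([146,78,320],[5,78,300],[8,78,265])
E
```

```text
0.26 [[305.  71.]]
0.29 [[306.  20.]]
0.32 [[307. -33.]]
t 0.72 TCP in press mm [140.5  12.6 338.4] F [ 0.2 -1.1 -0. ] turn need 0.022 gap 0.0497 tilt [ 0. -0. -1.]
F press 1.2 -0.0 -0.0
[146, 78, 320] -> tool d [0.0653 0.0069 0.0184]
[5, 78, 300] -> tool d [ 0.0683 -0.134   0.0383]
[8, 78, 265] -> tool d [ 0.0683 -0.131   0.0733]
```

```bash
python3 -m pendant '[{"dx":0.035,"dy":-0.02,"dz":0.01,"turn":0.022,"aperture":0},{"dx":0.065,"dy":-0.045,"dz":0.025,"turn":0.022,"aperture":0},{"dx":0.0685,"dy":-0.08,"dz":0.035,"turn":0.022,"aperture":0},{"dx":0.0685,"dy":-0.115,"dz":0.038,"turn":0.022,"aperture":0},{"dx":0.0685,"dy":-0.134,"dz":0.038,"turn":0.022,"aperture":0}]' 20;  python3 -m pendant '[{"dz":0.01,"aperture":0},{"dz":0.025,"aperture":0},{"dz":0.035,"aperture":0},{"dz":0.035,"aperture":0}]'
python3 - <<'E'
from h import *
from rig import camera
show([8,78,264],[51,78,258])
c=camera('wrist');cv2.imwrite('pics/w2.png',cv2.cvtColor(c['img'],cv2.COLOR_RGB2BGR))
c=camera('scene');cv2.imwrite('pics/s2.png',cv2.resize(cv2.cvtColor(c['img'],cv2.COLOR_RGB2BGR)[105:225,235:335],None,fx=5,fy=5,interpolation=2))
import numpy as np
a=cv2.imread('pics/w2.png');b=cv2.imread('pics/s2.png');o=np.zeros((600,800,3),np.uint8);o[:,:500]=b;o[:225,500:]=cv2.resize(a,(300,225));cv2.imwrite('pics/m2.png',o)
E
```

```text
time: 1.13
eef_pos: [0.3382, -0.2866, 0.2973]
tcp_rot: [0.994, 0.109, -0.002, -0.003]
contact_force: [-0.2, 0.3, -0.3]
finger_gap: 0.0161
finger_force: 0.0
time: 1.47
eef_pos: [0.3388, -0.29, 0.2624]
tcp_rot: [0.994, 0.108, -0.001, -0.002]
contact_force: [-0.4, -0.7, 0.4]
finger_gap: 0.0005
finger_force: 0.0
t 1.47 TCP in press mm [  7.1  76.7 262.4] F [-0.4 -0.7  0.4] turn need -0.004 gap 0.0005 tilt [-0.003  0.004 -1.   ]
F press 0.6 -0.6 0.4
[8, 78, 264] -> tool d [ 0.0013  0.0009 -0.0016]
[51, 78, 258] -> tool d [0.0014 0.0439 0.0042]
```

View pics/m2.png

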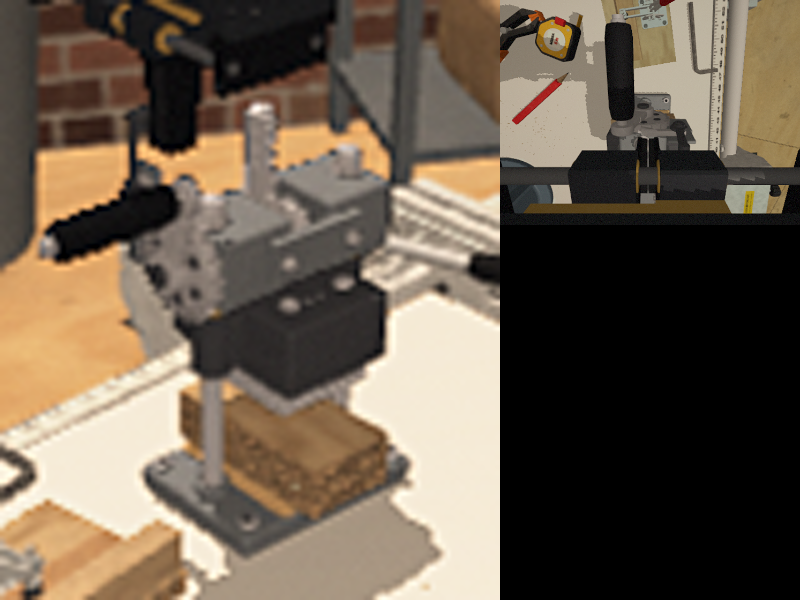

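The fingers hang beside the lever, to its right in the scene view, which is its -x side. Now the push.

```bash
python3 -m pendant '[{"dy":0.008,"aperture":0},{"dy":0.016,"aperture":0},{"dy":0.023,"dz":0.001,"aperture":0},{"dy":0.030,"dz":0.003,"aperture":0},{"dy":0.034,"dz":0.004,"aperture":0}]'; python3 -c "
from h import *
show([51,77,258])"; python3 -m pendant '[{"dy":0.005,"dz":0.001,"aperture":0},{"dy":0.008,"dz":0.001,"aperture":0},{"dy":0.01,"dz":0.001,"aperture":0}]'; python3 -c "
from h import *
show([51,77,258])"
```

```text
time: 1.98
eef_pos: [0.3474, -0.3247, 0.2608]
tcp_rot: [0.994, 0.108, 0.0, 0.0]
contact_force: [0.1, 2.7, 4.5]
finger_gap: 0.0004
finger_force: 2.1
t 1.98 TCP in press mm [ 42.8  77.5 260.8] F [0.1 2.7 4.5] turn need -0.004 gap 0.0004 tilt [ 0.001 -0.    -1.   ]
F press -2.6 0.7 4.5
[51, 77, 258] -> tool d [-0.0005  0.0082  0.0028]
time: 2.23
eef_pos: [0.3487, -0.3317, 0.2586]
tcp_rot: [0.994, 0.109, -0.001, -0.002]
contact_force: [0.1, 5.6, -1.1]
finger_gap: 0.0004
finger_force: 2.1
t 2.23 TCP in press mm [ 49.9  77.2 258.6] F [ 0.1  5.6 -1.1] turn need -0.003 gap 0.0004 tilt [-0.002  0.005 -1.   ]
F press -5.4 1.3 -1.1
[51, 77, 258] -> tool d [-0.0002  0.0011  0.0006]
```

```bash
python3 -m pendant '[{"dy":0.003,"aperture":0},{"dy":0.005,"aperture":0},{"dy":0.005,"aperture":0}]'; python3 -c "
from h import *
show()"; python3 -m pendant '[{"dy":0.003,"aperture":0},{"dy":0.003,"aperture":0}]'; python3 -c "
from h import *
show()"
```

```text
time: 2.48
eef_pos: [0.3495, -0.3367, 0.2587]
tcp_rot: [0.994, 0.109, -0.001, -0.002]
contact_force: [-0.9, 5.2, -0.4]
finger_gap: 0.0003
finger_force: 1.7
t 2.48 TCP in press mm [ 55.   77.  258.7] F [-0.9  5.2 -0.4] turn need -0.003 gap 0.0003 tilt [-0.002  0.004 -1.   ]
F press -5.2 0.3 -0.4
time: 2.65
eef_pos: [0.3496, -0.3369, 0.2586]
tcp_rot: [0.994, 0.109, -0.001, -0.005]
contact_force: [-1.6, 10.3, 3.1]
finger_gap: 0.0005
finger_force: 4.9
t 2.65 TCP in press mm [ 55.2  76.9 258.6] F [-1.6 10.3  3.1] turn need -0.003 gap 0.0005 tilt [-0.004  0.01  -1.   ]
F press -10.4 0.7 3.1
```

```bash
python3 -m pendant '[{"dy":-0.015,"aperture":0},{"dy":-0.02,"dz":-0.02,"aperture":0},{"dy":-0.025,"dz":-0.05,"aperture":0},{"dx":0.02,"dy":-0.04,"dz":-0.07,"aperture":0.03},{"dx":0.05,"dy":-0.06,"dz":-0.075,"aperture":0.065}]'
python3 - <<'E'
from h import *
from rig import camera
from rig import state
s=state()
show([-20,150,290],[-20,150,228])
def ray(n,uv):
    f,cx,cy,r,t=CAM[n];Rm=cv2.Rodrigues(np.array(r))[0];d=Rm.T@[(uv[0]-cx)/f,(uv[1]-cy)/f,1];return -Rm.T@np.array(t),d
def tri(a,b):
    (o1,d1),(o2,d2)=ray('top',a),ray('scene',b);k=np.linalg.lstsq(np.c_[d1,-d2],o2-o1,rcond=None)[0];p,q=o1+k[0]*d1,o2+k[1]*d2;return toP(Q,(p+q)/2)*1e3,np.linalg.norm(p-q)*1e3
print('red tip',tri((367,167),(218,181)));print('clamp',tri((345,185),(231,212)))
for n in('top','scene'):print(n,'fingers low',proj(n,w(Q,[[.06,.15,.13],[.02,.15,.13],[.1,.15,.13]])).round().tolist())
a=camera('wrist')['img'][:,:,::-1];b=camera('top')['img'][100:310,250:450][:,:,::-1]
o=np.zeros((420,800,3),np.uint8);o[:,:400]=cv2.resize(b,(400,420));o[:300,400:]=cv2.resize(a,(400,300));cv2.imwrite('pics/m3.png',o)
E
```

```text
time: 3.07
eef_pos: [0.3883, -0.2759, 0.3388]
tcp_rot: [0.994, 0.107, 0.003, 0.006]
contact_force: [1.5, -0.8, 1.1]
finger_gap: 0.0072
finger_force: 0.0
t 3.07 TCP in press mm [  4.1 128.1 338.8] F [ 1.5 -0.8  1.1] turn need -0.007 gap 0.0072 tilt [ 0.006 -0.011 -1.   ]
F press 1.1 1.3 1.1
[-20, 150, 290] -> tool d [ 0.0215 -0.0249  0.0486]
[-20, 150, 228] -> tool d [ 0.0213 -0.0257  0.1106]
red tip (array([ 57.66574977, 233.5312307 , 143.600059  ]), np.float64(2.249567187662722))
clamp (array([ 16.53265298, 217.94207491,  45.44298004]), np.float64(9.325977897583638))
top fingers low [[374.0, 198.0], [359.0, 201.0], [388.0, 195.0]]
scene fingers low [[241.0, 175.0], [249.0, 180.0], [233.0, 170.0]]
```

View pics/m3.png

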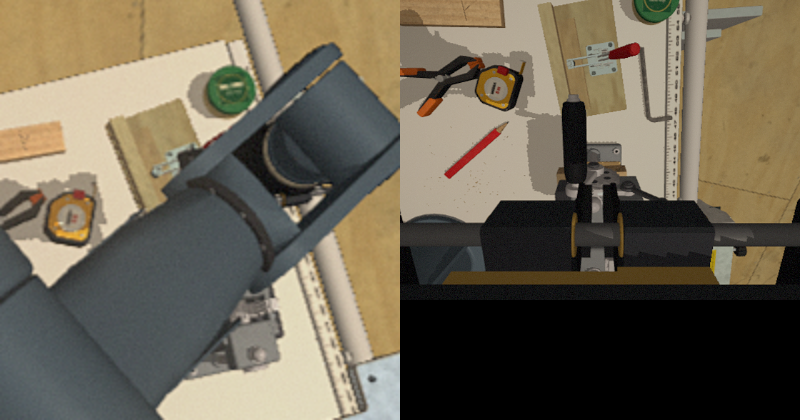

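```bash
python3 - <<'E'
from h import *
from rig import state
s=state()
for a in(-.45,-.335,-.2): print(a,projw(s['eef_pos'],s['tcp_rot'],w(Q,[handle(a,.1035),handle(a,.1865)])).round(1).tolist())
show([-20,145,300],[-20,145,229])
E
python3 -m pendant '[{"dx":0.008,"dy":-0.01,"dz":0.01,"aperture":0.065},{"dx":0.016,"dy":-0.02,"dz":0.03,"aperture":0.065},{"dx":0.017,"dy":-0.025,"dz":0.04,"aperture":0.065},{"dx":0.017,"dy":-0.025,"dz":0.04,"aperture":0.065},{"dx":0.017,"dy":-0.025,"dz":0.04,"aperture":0.065}]'
python3 - <<'E'
from h import *
show([-20,145,300],[-20,145,229])
E
```

```text
-0.45 [[241.6, 252.2], [238.4, 141.5]]
-0.335 [[249.8, 253.6], [247.3, 142.0]]
-0.2 [[260.1, 254.7], [258.6, 142.3]]
t 3.17 TCP in press mm [-2.000e-01  1.311e+02  3.370e+02] F [ 0.3 -0.5 -0.3] turn need 0.002 gap 0.0145 tilt [ 0.006 -0.006 -1.   ]
F press 0.6 0.2 -0.3
[-20, 145, 300] -> tool d [ 0.0138 -0.02    0.0369]
[-20, 145, 229] -> tool d [ 0.0134 -0.0205  0.1079]
time: 3.58
eef_pos: [0.3979, -0.2444, 0.2942]
tcp_rot: [0.994, 0.109, -0.0, 0.001]
contact_force: [0.1, -0.6, 0.6]
finger_gap: 0.0469
finger_force: 0.0
t 3.58 TCP in press mm [-24.5 144.4 294.2] F [ 0.1 -0.6  0.6] turn need -0.003 gap 0.0469 tilt [-0.    -0.001 -1.   ]
F press 0.6 -0.1 0.6
[-20, 145, 300] -> tool d [ 0.0006  0.0045 -0.0058]
[-20, 145, 229] -> tool d [0.0007 0.0044 0.0652]
```

```bash
python3 -m pendant '[{"dy":0.002,"aperture":0.065},{"dy":0.002,"dz":0.02,"aperture":0.065},{"dy":0.002,"dz":0.045,"aperture":0.065},{"dy":0.002,"dz":0.064,"aperture":0.065},{"dy":0.002,"dz":0.064,"aperture":0.065}]'; python3 -m pendant '[{"aperture":0.03},{"aperture":0.02},{"aperture":0.0},{"aperture":0},{"aperture":0}]' 15
python3 -c "
from h import *
show([-20,145,229])"
```

```text
time: 4.0
eef_pos: [0.397, -0.2454, 0.2284]
tcp_rot: [0.994, 0.108, -0.002, -0.002]
contact_force: [-0.4, 0.6, 0.7]
finger_gap: 0.0648
finger_force: 0.0
time: 4.42
eef_pos: [0.3989, -0.2461, 0.2316]
tcp_rot: [0.994, 0.109, 0.001, 0.001]
contact_force: [0.1, 0.1, -0.2]
finger_gap: 0.0394
finger_force: 0.0
t 4.42 TCP in press mm [-22.6 145.  231.6] F [ 0.1  0.1 -0.2] turn need -0.003 gap 0.0394 tilt [ 0.002 -0.002 -1.   ]
F press -0.1 0.1 -0.2
[-20, 145, 229] -> tool d [0.     0.0026 0.0026]
```

```bash
python3 -m pendant '[{"dz":0.002,"aperture":0},{"dz":0.002,"aperture":0},{"dz":0.002,"aperture":0},{"dz":0.002,"aperture":0},{"dz":0.002,"aperture":0}]' 15
python3 -c "
from h import *
show()"; python3 -m pendant '[{"aperture":0},{"aperture":0},{"aperture":0}]' 45;python3 -c "
from h import *
from rig import camera
show()
o=np.hstack([cv2.resize(camera('scene')['img'][105:225,235:335],(400,480))[:,:,::-1],cv2.resize(camera('wrist')['img'],(400,300),interpolation=3)[:,:,::-1].repeat(1,0) if 0 else np.vstack([cv2.resize(camera('wrist')['img'],(400,300))[:,:,::-1],np.zeros((180,400,3),np.uint8)])]);cv2.imwrite('pics/m4.png',o)"
```

```text
time: 4.83
eef_pos: [0.3999, -0.2498, 0.2297]
tcp_rot: [0.994, 0.109, 0.001, 0.005]
contact_force: [-0.7, -8.7, 0.3]
finger_gap: 0.024
finger_force: 15.0
t 4.83 TCP in press mm [-18.8 145.1 229.7] F [-0.7 -8.7  0.3] turn need -0.002 gap 0.024 tilt [ 0.003 -0.009 -1.   ]
F press 8.3 -2.6 0.3
time: 5.08
eef_pos: [0.3999, -0.2499, 0.2297]
tcp_rot: [0.994, 0.109, 0.001, 0.005]
contact_force: [-0.4, -8.2, -1.2]
finger_gap: 0.0233
finger_force: 45.0
t 5.08 TCP in press mm [-18.7 145.1 229.7] F [-0.4 -8.2 -1.2] turn need -0.002 gap 0.0233 tilt [ 0.003 -0.009 -1.   ]
F press 7.9 -2.2 -1.2
```

View pics/m4.png

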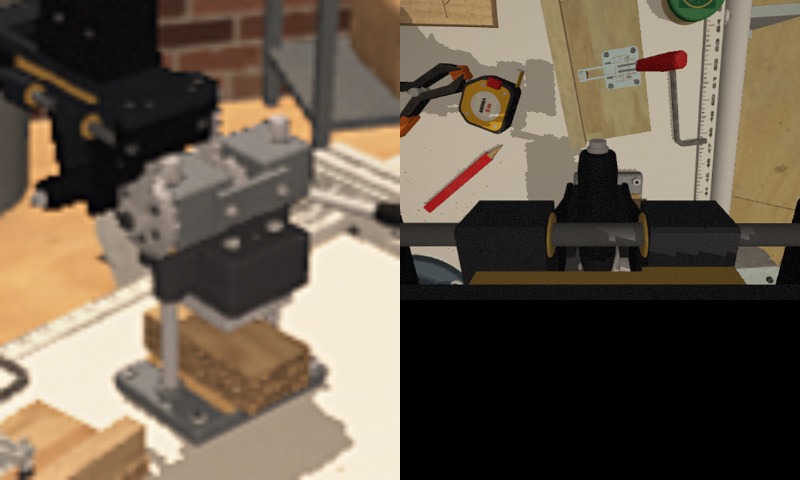

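The handle is pinched in the middle, and the wrist view shows it between the pads. Now I'll ease it the winding-up way (-x).

```bash
python3 -m pendant '[{"dy":-0.002,"dz":0.0005,"aperture":0},{"dy":-0.004,"dz":0.001,"aperture":0},{"dy":-0.004,"dz":0.001,"aperture":0}]'
python3 -c "
from h import *
show()"; python3 -m pendant '[{"dy":-0.002,"dz":0.0006,"aperture":0},{"dy":-0.004,"dz":0.0013,"aperture":0},{"dy":-0.004,"dz":0.0013,"aperture":0}]';python3 -c "
from h import *
from rig import camera
show()
cv2.imwrite('pics/sA.png',camera('scene')['img'][:,:,::-1])"
```

```text
time: 5.43
eef_pos: [0.3992, -0.2465, 0.2285]
tcp_rot: [0.994, 0.109, 0.001, 0.006]
contact_force: [-1.1, -11.5, -2.6]
finger_gap: 0.0235
finger_force: 45.0
t 5.43 TCP in press mm [-22.2 145.1 228.5] F [ -1.1 -11.5  -2.6] turn need -0.002 gap 0.0235 tilt [ 0.004 -0.011 -1.   ]
F press 11.0 -3.6 -2.6
time: 5.68
eef_pos: [0.3984, -0.243, 0.2269]
tcp_rot: [0.994, 0.109, 0.001, 0.006]
contact_force: [0.6, -12.2, -5.9]
finger_gap: 0.0229
finger_force: 45.0
t 5.68 TCP in press mm [-25.7 145.1 226.9] F [  0.6 -12.2  -5.9] turn need -0.002 gap 0.0229 tilt [ 0.004 -0.011 -1.   ]
F press 12.1 -2.1 -5.9
```

```bash
cat >> h.py <<'E'
def crank(step=.05,n=5):
    from rig import state
    s=state();p=toP(Q,s['eef_pos'])*1e3;x,z=p[0],p[2]+19-190;a=np.arctan2(x,z);f=s['contact_force'];c,sn=np.cos(Q[2]),np.sin(Q[2]);fx=c*f[0]+sn*f[1];fz=f[2]
    print('t %.2f a %.3f r %.1f'%(s['time'],a,np.hypot(x,z)),'y %.1f'%p[1],'Ftan(load+) %.1f Frad(out+) %.1f'%(fx*np.cos(a)-fz*np.sin(a),fx*np.sin(a)+fz*np.cos(a)),'gap %.4f'%s['finger_gap'],s['finger_force'].round(1) if hasattr(s['finger_force'],'round') else s['finger_force'])
    print(';'.join('0 %.4f %.4f 0 0'%(.06*(np.sin(a+k*step)-np.sin(a)),-.06*(np.cos(a+k*step)-np.cos(a))) for k in range(1,n+1)))
E
python3 -c "
from h import *
crank(.05)"
```

```text
t 5.73 a -0.432 r 61.5 y 145.1 Ftan(load+) 7.6 Frad(out+) -9.5 gap 0.0233 45.00041306018829
0 0.0028 -0.0012 0 0;0 0.0056 -0.0022 0 0;0 0.0084 -0.0031 0 0;0 0.0113 -0.0039 0 0;0 0.0143 -0.0045 0 0
```

```bash
python3 -m pendant '[{"dy":0.0025,"aperture":0},{"dy":0.005,"dz":-0.001,"aperture":0},{"dy":0.0075,"dz":-0.0015,"aperture":0},{"dy":0.01,"dz":-0.002,"aperture":0},{"dy":0.012,"dz":-0.0025,"aperture":0}]'
python3 -c "
from h import *
crank(.05);show()"
```

```text
time: 6.15
eef_pos: [0.4008, -0.2537, 0.2308]
tcp_rot: [0.994, 0.109, 0.001, 0.005]
contact_force: [-1.7, -5.8, 6.7]
finger_gap: 0.0231
finger_force: 45.0
t 6.15 a -0.242 r 61.6 y 145.1 Ftan(load+) 6.7 Frad(out+) 5.3 gap 0.0231 45.003435015678406
0 0.0029 -0.0006 0 0;0 0.0059 -0.0011 0 0;0 0.0089 -0.0015 0 0;0 0.0119 -0.0017 0 0;0 0.0149 -0.0017 0 0
t 6.15 TCP in press mm [-14.8 145.1 230.8] F [-1.7 -5.8  6.7] turn need -0.002 gap 0.0231 tilt [ 0.004 -0.009 -1.   ]
F press 5.3 -2.9 6.7
```

```bash
python3 -m pendant '[{"dy":0.0029,"dz":-0.0006,"aperture":0},{"dy":0.0059,"dz":-0.0011,"aperture":0},{"dy":0.0089,"dz":-0.0015,"aperture":0},{"dy":0.0119,"dz":-0.0017,"aperture":0},{"dy":0.0149,"dz":-0.0017,"aperture":0}]'
python3 -c "
from h import *
crank(.05);show()
from rig import camera
o=np.hstack([cv2.resize(x[:,:,::-1][105:225,235:335],(400,480)) for x in (cv2.imread('pics/sA.png')[:,:,::-1],camera('scene')['img'])]);cv2.imwrite('pics/m5.png',o)"
```

```text
time: 6.57
eef_pos: [0.4043, -0.2695, 0.2329]
tcp_rot: [0.994, 0.109, 0.002, 0.006]
contact_force: [-1.9, -9.0, 6.9]
finger_gap: 0.023
finger_force: 45.0
t 6.57 a 0.022 r 61.9 y 145.1 Ftan(load+) 8.2 Frad(out+) 7.1 gap 0.0230 45.00337779521942
0 0.0030 0.0001 0 0;0 0.0060 0.0004 0 0;0 0.0089 0.0009 0 0;0 0.0119 0.0015 0 0;0 0.0148 0.0022 0 0
t 6.57 TCP in press mm [  1.4 145.1 232.9] F [-1.9 -9.   6.9] turn need -0.002 gap 0.023 tilt [ 0.004 -0.012 -1.   ]
F press 8.4 -3.8 6.9
```

View pics/m5.png

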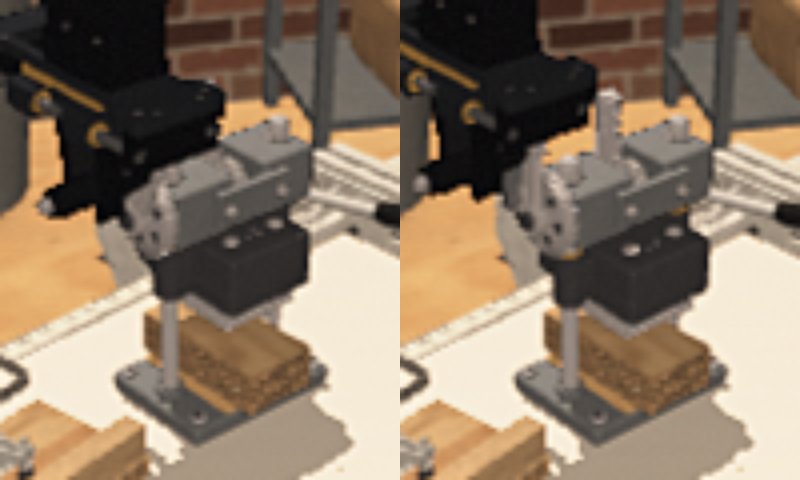

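The pawl now stands up, visible at (535,160) in the right half, and the platen is lower. Carrying on slowly.

```bash
python3 -m pendant '[{"dy":0.0030,"dz":-0.0005,"aperture":0},{"dy":0.0060,"dz":-0.0006,"aperture":0},{"dy":0.0089,"dz":-0.0001,"aperture":0},{"dy":0.0119,"dz":0.0005,"aperture":0},{"dy":0.0148,"dz":0.0012,"aperture":0}]'
python3 -c "
from h import *
crank(.05)"
```

```text
time: 7.03
eef_pos: [0.4075, -0.2841, 0.231]
tcp_rot: [0.994, 0.109, 0.002, 0.006]
contact_force: [-1.2, -9.5, 1.2]
finger_gap: 0.0233
finger_force: 45.0
t 7.03 a 0.266 r 62.2 y 145.0 Ftan(load+) 8.4 Frad(out+) 3.5 gap 0.0233 45.002140402793884
0 0.0029 0.0009 0 0;0 0.0057 0.0019 0 0;0 0.0085 0.0030 0 0;0 0.0112 0.0043 0 0;0 0.0138 0.0057 0 0
```

```bash
python3 -m pendant '[{"dy":0.0029,"dz":0.0009,"aperture":0},{"dy":0.0057,"dz":0.0019,"aperture":0},{"dy":0.0085,"dz":0.0030,"aperture":0},{"dy":0.0112,"dz":0.0043,"aperture":0},{"dy":0.0138,"dz":0.0057,"aperture":0}]'
python3 -c "
from h import *
crank(.05)"
```

```text
time: 7.45
eef_pos: [0.4106, -0.2981, 0.2252]
tcp_rot: [0.994, 0.109, 0.002, 0.007]
contact_force: [-0.7, -10.7, -0.1]
finger_gap: 0.0236
finger_force: 45.0
t 7.45 a 0.515 r 62.3 y 144.9 Ftan(load+) 9.0 Frad(out+) 5.0 gap 0.0236 45.00161111354828
0 0.0026 0.0015 0 0;0 0.0051 0.0032 0 0;0 0.0075 0.0050 0 0;0 0.0098 0.0069 0 0;0 0.0120 0.0089 0 0
```

```bash
python3 -m pendant '[{"dy":0.0026,"dz":0.0015,"aperture":0},{"dy":0.0051,"dz":0.0032,"aperture":0},{"dy":0.0075,"dz":0.0050,"aperture":0},{"dy":0.0098,"dz":0.0069,"aperture":0},{"dy":0.0120,"dz":0.0089,"aperture":0}]'
python3 -c "
from h import *
crank(.05)"
```

```text
time: 7.87
eef_pos: [0.4132, -0.3101, 0.216]
tcp_rot: [0.994, 0.109, 0.002, 0.007]
contact_force: [-0.1, -11.0, -3.7]
finger_gap: 0.0232
finger_force: 45.0
t 7.87 a 0.762 r 62.2 y 144.9 Ftan(load+) 10.3 Frad(out+) 4.7 gap 0.0232 45.00089764595032
0 0.0021 0.0021 0 0;0 0.0041 0.0044 0 0;0 0.0060 0.0067 0 0;0 0.0078 0.0091 0 0;0 0.0094 0.0116 0 0
```

```bash
python3 -m pendant '[{"dy":0.0026,"dz":0.0018,"aperture":0},{"dy":0.0048,"dz":0.0039,"aperture":0},{"dy":0.0067,"dz":0.0062,"aperture":0},{"dy":0.0085,"dz":0.0086,"aperture":0},{"dy":0.0101,"dz":0.0111,"aperture":0}]'
python3 -c "
from h import *
crank(.05)"
```

```text
time: 8.28
eef_pos: [0.4151, -0.3192, 0.2041]
tcp_rot: [0.994, 0.109, 0.001, 0.006]
contact_force: [0.7, -10.6, -5.1]
finger_gap: 0.0234
finger_force: 45.0
t 8.28 a 1.006 r 61.9 y 144.8 Ftan(load+) 10.0 Frad(out+) 6.1 gap 0.0234 44.999760389328
0 0.0015 0.0026 0 0;0 0.0030 0.0052 0 0;0 0.0042 0.0079 0 0;0 0.0054 0.0107 0 0;0 0.0064 0.0135 0 0
```

```bash
python3 -m pendant '[{"dy":0.0020,"dz":0.0024,"aperture":0},{"dy":0.0035,"dz":0.005,"aperture":0},{"dy":0.0047,"dz":0.0077,"aperture":0},{"dy":0.0059,"dz":0.0105,"aperture":0}]'
python3 -c "
from h import *
crank(.04)"
```

```text
time: 8.62
eef_pos: [0.4162, -0.3243, 0.1931]
tcp_rot: [0.994, 0.109, 0.001, 0.005]
contact_force: [0.9, -10.3, -7.6]
finger_gap: 0.0232
finger_force: 45.0
t 8.62 a 1.203 r 61.6 y 144.8 Ftan(load+) 10.7 Frad(out+) 6.9 gap 0.0232 44.99934196472168
0 0.0008 0.0023 0 0;0 0.0015 0.0045 0 0;0 0.0022 0.0069 0 0;0 0.0027 0.0092 0 0;0 0.0032 0.0116 0 0
```

```bash
python3 -m pendant '[{"dy":0.0014,"dz":0.0023,"aperture":0},{"dy":0.0025,"dz":0.0045,"aperture":0},{"dy":0.0032,"dz":0.0069,"aperture":0},{"dy":0.0037,"dz":0.0092,"aperture":0}]'
python3 -c "
from h import *
crank(.04)"
```

```text
time: 8.95
eef_pos: [0.4168, -0.3268, 0.1833]
tcp_rot: [0.994, 0.109, 0.001, 0.004]
contact_force: [2.5, -9.2, -9.3]
finger_gap: 0.0235
finger_force: 45.0
t 8.95 a 1.369 r 61.3 y 144.7 Ftan(load+) 11.1 Frad(out+) 7.4 gap 0.0235 44.99873399734497
0 0.0004 0.0024 0 0;0 0.0008 0.0047 0 0;0 0.0010 0.0071 0 0;0 0.0012 0.0095 0 0;0 0.0012 0.0119 0 0
```

```bash
python3 -m pendant '[{"dy":0.0012,"dz":0.0024,"aperture":0},{"dy":0.0022,"dz":0.0047,"aperture":0},{"dy":0.0026,"dz":0.0071,"aperture":0},{"dy":0.0028,"dz":0.0095,"aperture":0}]'
python3 -c "
from h import *
crank(.04)"
```

```text
time: 9.28
eef_pos: [0.4169, -0.3276, 0.1731]
tcp_rot: [0.994, 0.109, 0.001, 0.002]
contact_force: [2.1, -5.9, -10.4]
finger_gap: 0.0233
finger_force: 45.0
t 9.28 a 1.536 r 60.9 y 144.7 Ftan(load+) 10.6 Frad(out+) 5.9 gap 0.0233 44.99816715717316
0 0.0000 0.0024 0 0;0 -0.0000 0.0048 0 0;0 -0.0002 0.0072 0 0;0 -0.0004 0.0096 0 0;0 -0.0008 0.0120 0 0
```

```bash
python3 -m pendant '[{"dy":0.0006,"dz":0.0024,"aperture":0},{"dy":0.001,"dz":0.0048,"aperture":0},{"dy":0.0008,"dz":0.0072,"aperture":0}]'
python3 -c "
from h import *
crank(.04,3)"; python3 -m pendant '[{"dz":0.0024,"aperture":0},{"dy":-0.0001,"dz":0.0048,"aperture":0}]'
python3 -c "
from h import *
crank(.04,3)"
```

```text
time: 9.53
eef_pos: [0.4168, -0.3271, 0.166]
tcp_rot: [0.994, 0.109, 0.0, 0.0]
contact_force: [4.0, -4.4, -11.8]
finger_gap: 0.0234
finger_force: 45.0
t 9.53 a 1.654 r 60.6 y 144.7 Ftan(load+) 11.4 Frad(out+) 6.1 gap 0.0234 44.99808311462402
0 -0.0002 0.0024 0 0;0 -0.0006 0.0048 0 0;0 -0.0010 0.0071 0 0
time: 9.7
eef_pos: [0.4167, -0.3267, 0.1622]
tcp_rot: [0.994, 0.109, 0.0, 0.0]
contact_force: [0.2, -0.1, 11.3]
finger_gap: 0.0235
finger_force: 45.0
t 9.70 a 1.716 r 60.6 y 144.7 Ftan(load+) -11.2 Frad(out+) -1.5 gap 0.0235 45.003265142440796
0 -0.0004 0.0024 0 0;0 -0.0009 0.0047 0 0;0 -0.0015 0.0070 0 0
```

```bash
python3 -m pendant '[{"dz":-0.0004,"aperture":0},{"dz":-0.0004,"aperture":0}]'
python3 -c "
from h import *
crank(.04,1)"
```

```text
time: 9.87
eef_pos: [0.4167, -0.3267, 0.1627]
tcp_rot: [0.994, 0.109, 0.0, 0.001]
contact_force: [2.3, -4.2, -9.2]
finger_gap: 0.0231
finger_force: 45.0
t 9.87 a 1.708 r 60.5 y 144.7 Ftan(load+) 8.5 Frad(out+) 5.8 gap 0.0231 44.998719692230225
0 -0.0004 0.0024 0 0
```

```bash
python3 -m pendant '[{"dz":0.0002,"aperture":0},{"dz":0.0002,"aperture":0},{"dz":0.0002,"aperture":0}]'
python3 -c "
from h import *
crank(.04,1)
from rig import camera
o=np.hstack([cv2.resize(camera('scene')['img'][105:225,235:335],(500,600))[:,:,::-1]]);cv2.imwrite('pics/m6.png',o)"
```

```text
time: 10.12
eef_pos: [0.4167, -0.3267, 0.1627]
tcp_rot: [0.994, 0.109, 0.0, 0.001]
contact_force: [2.8, -3.5, -8.8]
finger_gap: 0.023
finger_force: 45.0
t 10.12 a 1.708 r 60.5 y 144.7 Ftan(load+) 8.2 Frad(out+) 5.2 gap 0.0230 44.99876260757446
0 -0.0004 0.0024 0 0
```

View pics/m6.png

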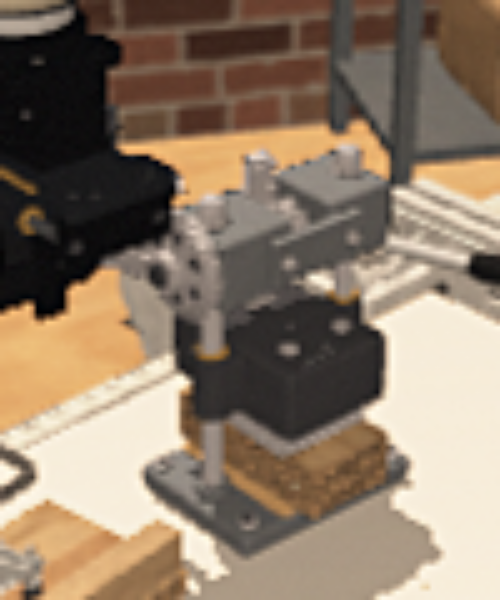

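The pad is practically on the boards. I'll lower in tiny steps until the load leaves the handle.

```bash
for i in 1 2; do python3 -m pendant '[{"dz":0.0002,"aperture":0},{"dz":0.0002,"aperture":0}]'|grep -E 'force|eef'
python3 -c "
from h import *
crank(.04,1)"|head -1;done
```

```text
eef_pos: [0.4167, -0.3267, 0.1627]
contact_force: [2.9, -4.4, -7.2]
finger_force: 45.0
t 10.33 a 1.709 r 60.5 y 144.7 Ftan(load+) 6.4 Frad(out+) 5.8 gap 0.0231 44.999245405197144
eef_pos: [0.4167, -0.3267, 0.1626]
contact_force: [2.7, -4.1, -5.4]
finger_force: 45.0
t 10.50 a 1.710 r 60.5 y 144.7 Ftan(load+) 4.7 Frad(out+) 5.3 gap 0.0230 44.99967813491821
```

```bash
python3 -m pendant '[{"dz":0.0003,"aperture":0},{"dz":0.0005,"aperture":0},{"dz":0.0005,"aperture":0}]'|grep -E 'eef'
python3 -c "
from h import *
crank(.04,1)"|head -1
```

```text
eef_pos: [0.4167, -0.3267, 0.1625]
t 10.75 a 1.712 r 60.6 y 144.7 Ftan(load+) -1.7 Frad(out+) 3.1 gap 0.0230 45.00091910362244
```

```bash
python3 -m pendant '[{"aperture":0.03},{"aperture":0.04},{"aperture":0.045},{"aperture":0.045},{"aperture":0.045}]' 10; python3 -c "
from h import *
show();crank()"
```

```text
time: 11.17
eef_pos: [0.4156, -0.3253, 0.1613]
tcp_rot: [0.994, 0.109, -0.001, -0.001]
contact_force: [0.7, -0.7, 0.3]
finger_gap: 0.0434
finger_force: 0.0
t 11.17 TCP in press mm [ 58.3 143.9 161.3] F [ 0.7 -0.7  0.3] turn need -0.003 gap 0.0434 tilt [-0.002  0.002 -1.   ]
F press 0.8 0.6 0.3
t 11.17 a 1.736 r 59.1 y 143.9 Ftan(load+) -0.4 Frad(out+) 0.8 gap 0.0434 0.0
0 -0.0006 0.0029 0 0;0 -0.0013 0.0059 0 0;0 -0.0021 0.0087 0 0;0 -0.0031 0.0116 0 0;0 -0.0043 0.0143 0 0
```

Released freely; retreat straight up, then away.

```bash
python3 -m pendant '[{"dy":0.002,"dz":-0.01,"aperture":0.05},{"dy":0.002,"dz":-0.03,"aperture":0.05},{"dy":0.002,"dz":-0.065,"aperture":0.05},{"dy":0.002,"dz":-0.1,"aperture":0.05},{"dy":0.002,"dz":-0.135,"aperture":0.05}]'; python3 -m pendant '[{"dz":-0.03,"aperture":0.05},{"dy":0.02,"dz":-0.06,"aperture":0.05},{"dx":-0.01,"dy":0.055,"dz":-0.065,"aperture":0.05},{"dx":-0.02,"dy":0.09,"dz":-0.065,"aperture":0.05},{"dx":-0.03,"dy":0.12,"dz":-0.065,"aperture":0.05}]'; python3 -m pendant '[{"aperture":0.05},{"aperture":0.05},{"aperture":0.05}]'; python3 -c "
from h import *
from rig import camera
a=cv2.resize(camera('scene')['img'][105:225,235:335],(400,480))[:,:,::-1]
b=cv2.resize(camera('wrist')['img'],(400,300))[:,:,::-1]
o=np.zeros((480,800,3),np.uint8);o[:,:400]=a;o[:300,400:]=b;cv2.imwrite('pics/m7.png',o)"
```

```text
time: 11.58
eef_pos: [0.416, -0.3273, 0.2975]
tcp_rot: [0.994, 0.109, -0.001, -0.001]
contact_force: [0.4, -0.9, 0.7]
finger_gap: 0.0499
finger_force: 0.0
time: 12.0
eef_pos: [0.4134, -0.4533, 0.3628]
tcp_rot: [0.994, 0.109, 0.0, 0.001]
contact_force: [0.0, -0.3, -0.5]
finger_gap: 0.0497
finger_force: 0.0
time: 12.25
eef_pos: [0.4129, -0.4509, 0.3608]
tcp_rot: [0.994, 0.109, -0.0, -0.001]
contact_force: [-0.4, 1.3, -0.4]
finger_gap: 0.0501
finger_force: 0.0
```

View pics/m7.png

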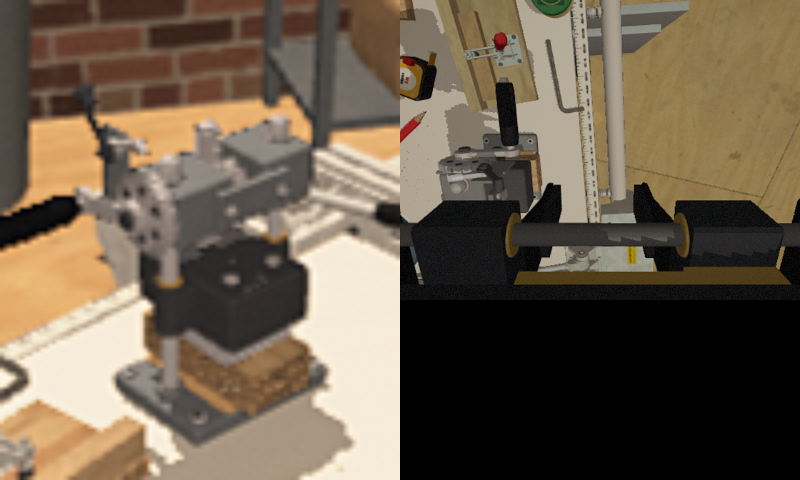

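The platen rests on the boards. The lever leans on its stop at (88,95), the pawl is out, the handle is free at +x, and the arm is clear. Handing in.

```bash
python3 -c "
from rig import hand_in
print(hand_in())"
```

```text
the job is handed in; nothing more can be done
None
```

The platen was lowered under control and now rests on the boards with the pawl out, lever thrown and crank let go; the wrist force briefly read about 11 N the wrong way at touchdown, which I backed off at once, and the job was handed in at about 12 s with no verdict printed.

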